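# Clamp two repaired piles of paperbacks in the book press

## Task

Put the forked wooden plate flat on the two piles of books in the press so that its notch straddles the stud right up to the middle, under the raised nut. Then crank the nut clockwise down the stud until you feel it bite on the plate and give it about half a turn more, no further or the books are crushed. Let go and leave the other things on the table where they are.

Things in the scene. Friction and masses are not known exactly. Their poses are not given: they have to be found in the camera images.
- press: Book press fixed to the table: plywood tray 190 (x) x 270 (y) mm, rim 28 high, an upright steel stud of 18 mm diameter in its middle. Two piles of paperbacks lie in it, each 160 (x) x 100 (y) mm, tops 52 mm above the table, one on either side (+y, -y) of the stud with a 36 mm gap. Origin on the stud's axis at table level; x runs along the gap, away from the robot (yaw within 0.25).
- stud_top (a point): Top of the stud, on its axis, 132 mm above the table.
- books: The two piles in the press, one springy part. Origin at the centre of their underside, 16 mm above the table when unclamped. Clamped, they sink together into the tray, 10 mm at most: they start to give at about 37 N and take 5 N more per mm, so cranking gets clearly heavier from the bite on.
- nut: Steel ring nut on the stud's thread, 48 mm diameter, 22 high. Origin: centre of its underside; x along its crank arm, which reaches 67 mm from the axis, flush with the nut's top; a counterweight arm opposite reaches 56 mm. A clockwise turn (from above) lowers it 10 mm; it stays where left; turning it free takes 0.1 N m. The underside starts 80 to 92 mm above the table, at any crank angle.
- crank_grip (a point): Middle of the upright black crank grip: 21 mm thick, 45 mm tall, freely revolving about its own upright axis, standing on the crank arm 55 mm from the stud's axis. This point is 45 mm above the nut's underside (23 mm above the arm's top).
- plate: Loose flat wooden plate, 14 mm thick, 0.16 kg, a T with a notch. Origin on its underside, where the stud's axis belongs. Head: x -45 to +30, y -75 to +75 mm. Notch: 28 mm wide, open at the +x edge, bottom at x = -14. Tail: 30 mm wide, to x = -145, with a grip block 45 (x) x 30 (y) mm on its end, top 36 mm above the underside. Starts flat on the table, tail roughly towards the robot.
- plate_grip (a point): Centre of the grip block on the plate's tail, 24 mm above the plate's underside, 122.5 mm behind its origin.
- glue_jar: Bystander: closed jar of 68 mm diameter, 90 mm high. Origin at the centre of its underside.
- cash_tin: Bystander: grey cash tin 100 x 150 x 61 mm with a wire handle. Origin at the centre of its underside.
- loose_book: Bystander: book 115 x 180 x 24 mm lying flat. Origin at the centre of its underside.
Things that resemble listed ones, but are neither listed nor needed, are in the scene too. There is more than one size of the plate; the one meant has the size given above.

How it is judged:
By the outcome, as a careful person would: the job done as asked, in the order asked, and still so for the second after the job is handed in, with the robot touching nothing.
It also fails if it takes over 72 s, if anything falls off the work surface, if the arm or the gripper's body presses on something with over 40 N, if the wrist force passes 120 N, or if a joint passes its speed limit or range.

## Robot

A 7-joint arm with a two-finger parallel gripper is mounted at the origin on the work surface. World frame = base frame: x ahead of the robot, y to its left, z up, the work surface at z = 0. Lengths are in m, angles in rad, forces in N, time in s.
With the tool pointing down it reaches from about 0.4 to 0.925 m from the base axis. Payload 4.1 kg.
Tool frame: the origin (TCP) lies at the very end of the fingers, on their centre line; the grasp point (between the pads) lies behind it (bot.hold_point_z is the z of the grasp point in the tool frame, in m); z points along the fingers, y is the direction in which the jaws open and shut (so a half turn about z gives the same grasp; the last joint's range is limited). The gripper opens to 85 mm and grips with 20 to 120 N. Pads are 22 mm wide; open, the fingers measure 114 mm over their backs; the gripper's body (76 mm by 85 mm) begins 54 mm behind the grasp point. The pads swing forward as they close: fully open they stand 13 mm farther back than shut.
Start: joints at [1.111, 0.398, 0.045, 1.537, -0.019, 1.207, -0.051], TCP at [0.23, -0.608, 0.231] pointing down, gripper open.
Joint ranges: [-2.82, 2.82], [-0.49, 2.23], [-1.37, 1.46], [0, 2.46], [-1.36, 4.5], [0.23, 2], [-2.94, 2.94]. Speed limits (rad/s): [2.57, 2.57, 3.14, 3.14, 3.14, 3.14, 3.14].

## Interface

Orientations are given as a unit quaternion [x, y, z, w].
In Python, from rig import status, optics, bot gives the robot as it stands.
- The arm moves only by the shell command python3 -m jog 'ROWS' [FORCE]. ROWS is JSON, a list that holds one entry, the list of rows, each a list of 7 numbers: the shift along the tool's x, y, z in m, then the turn, a rotation vector about the tool's x, y, z in rad, then the gripper command: -1 is shut, 1 is fully open, values between are in proportion. In form: [[[tx, ty, tz, ax, ay, az, hand], ...]]. A call has 1 to 10 rows; each row shifts and turns the commanded pose from where the row before left it, along the tool's axes as they then stand; what a row does not reach is not made up. A row lasts 1/8 s, in which the tool goes at most 62.5 mm and 10.7 degrees, less where a joint would pass 70% of its speed; a pose out of reach is approached as far as the arm can. A call is refused whole if a number of a shift passes 0.0625 or a number of a turn 0.188, either way. A call with a gripper value outside its range is refused whole. The fingers move at their own pace and stop on an object; FORCE is the grip in N (left out, the last holds). Time passes only in rows, so rows that do not move let the fingers close. It gives the time, the measured TCP pose, the force and the opening at its end, in the units of the state.
- status.get_obs(): the state, without advancing time (a new reading comes with each control period).
- optics.capture(name): name is "scene" or "top" or "wrist"; returns a dict with "image" (384x512x3 uint8, blue, green, red), "depth" (384x512 float32, m along the optical axis (not along the pixel's ray), 0 where there is no reading), "fov_y" (degrees; the focal length in pixels is half the picture's height over the tangent of half this angle, whatever the lens; pixels are square), "cx", "cy" (the principal point, pixels), "origin" and "orientation" of the camera in the world; the wrist camera has in their place "mount" (4x4, takes a point from camera to tool coordinates, whose origin is the TCP and whose axes are the flange's). Camera axes: x right, y up, looking along -z (the intrinsics and any distortion apply to the point x, -y, -z); pixel columns grow to the right and rows downward; lengths in m; the calibration is good to about 2 mm. The wrist camera is an equidistant fisheye: a pixel r from the principal point sees the ray r / f radians off the axis. A picture is of the moment at which its call begins: read the wrist's pose just before it.
- bot.finish_job(): hands the job in, once; it reports no verdict.
The state is a dict: "time_s": time; "joint_positions": joint angles; "joint_velocities": joint speeds; "joint_torque": joint torques, N m; "eef_pos": TCP position; "eef_rot": TCP orientation; "wrist_force": force on the tool from outside, world axes, zero at the start; "moment": the same for the moment, N m; "width": opening from 0.0 (shut) to 1.0 (fully open).
Only numpy, scipy, OpenCV 4.12 (cv2) and the standard library are available. Lean on these libraries where they do the work, as an engineer would, in place of code of your own. Each camera call takes 0.05 s, during which the arm holds its last target. There are 200 camera calls.

## Working session

There is one attempt and no reset: what is moved stays moved. The work goes in short steps, Python scripts to look and compute and a shell command to move; the robot and the scene stay as the last step left them, time stands still between calls to the robot, and variables do not carry over. Pictures are saved under pics/ and viewed, about 8 in all and at most 12, crops included, and the job is handed in when it is done.

```bash
mkdir -p pics; ls; cat > h.py <<'E'
import numpy as np, cv2
from scipy.spatial.transform import Rotation as R
from rig import status, optics, bot
def cap(n):
    s=status.get_obs(); c=optics.capture(n); c['s']=s
    c['f']=192/np.tan(np.radians(c['fov_y']/2)); return c
def cloud(c):
    v,u=np.mgrid[0:384,0:512]; d=c['depth']; 
    P=np.stack([(u-c['cx'])/c['f']*d,-(v-c['cy'])/c['f']*d,-d],-1)
    return P@R.from_quat(c['orientation']).as_matrix().T+np.array(c['origin'])
E
python3 - <<'E'
from h import *
s=status.get_obs(); print({k:np.round(v,3) for k,v in s.items()}, bot.hold_point_z)
for n in('scene','top'):
    c=cap(n); print(n,{k:v for k,v in c.items() if k not in('image','depth','s')})
    cv2.imwrite(f'pics/{n}0.png',cv2.resize(c['image'],(800,600),interpolation=cv2.INTER_CUBIC))
    np.savez(f'{n}0.npz',P=cloud(c),im=c['image'])
E
```

```text
pics
{'time_s': np.float64(0.0), 'joint_positions': array([ 1.111,  0.399,  0.045,  1.538, -0.019,  1.207, -0.051]), 'joint_velocities': array([-0.002,  0.001, -0.001, -0.   ,  0.   ,  0.   , -0.001]), 'joint_torque': array([ 1.0000e-03, -4.7512e+01,  1.3650e+00, -2.5421e+01,  1.1000e-02,
        1.0000e-02,  0.0000e+00]), 'eef_pos': array([ 0.229, -0.608,  0.23 ]), 'eef_rot': array([ 0.984,  0.179, -0.   , -0.001]), 'wrist_force': array([ 0.776, -0.888, -0.266]), 'moment': array([-0.002, -0.022, -0.066]), 'width': np.float64(0.999)} -0.0187
scene {'fov_y': 50.946205967737825, 'cx': 255.5127971522225, 'cy': 192.8893879872163, 'origin': array([1.38871454, 0.05344291, 1.38319633]), 'orientation': array([0.19035171, 0.21310231, 0.70708521, 0.6468262 ]), 'f': np.float64(403.0231610565071)}
top {'fov_y': 52.66265529844719, 'cx': 258.0363844924491, 'cy': 187.30096684498395, 'origin': array([ 0.29586376, -0.04288518,  1.45995188]), 'orientation': array([ 0.06917538, -0.06643001, -0.69791501,  0.70972985]), 'f': np.float64(387.94830944059686)}
```

View pics/top0.png

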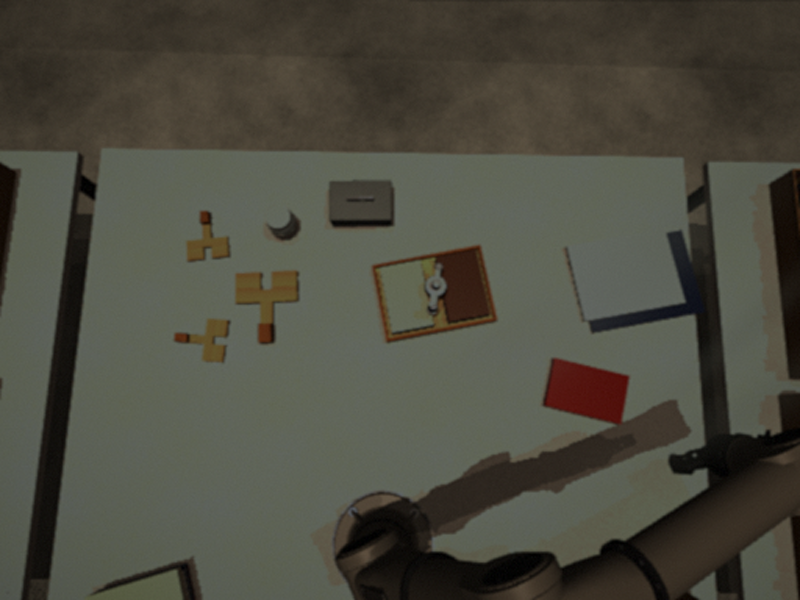

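View pics/scene0.png

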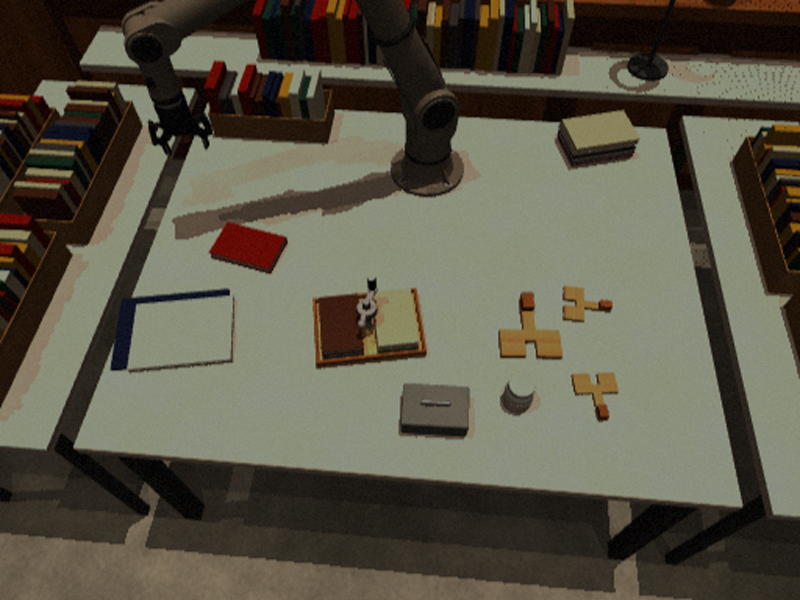

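The top view shows the full-size plate at about (266,300) with its red-brown block at (265,332), tail towards the robot. There are two smaller copies at (207,240) and (205,338). The press is centred near (435,288), with the crank grip at about (433,310) pointing towards the robot.

```bash
python3 - <<'E'
from h import *
for n in('top','scene'):
    P=np.load(f'{n}0.npz')['P'].reshape(-1,3)
    x,y,z=P.T
    if n=='top':
        D=np.load('top0.npz')['P']
        for u,v in [(266,332),(266,300),(435,288),(433,310),(437,268)]: print('px',(u,v),D[int(v/1.5625),int(u/1.5625)].round(3))
        pc=D[192,170,:2]; sc=D[int(288/1.5625),int(435/1.5625),:2]
    t=(np.hypot(x-sc[0],y-sc[1])>.25)&(np.hypot(x-pc[0],y-pc[1])<.3)&(abs(z)<.006); print(n,'table z',np.median(z[t]),z[t].std())
    m=(np.hypot(x-pc[0],y-pc[1])<.135)
    h=m&(z>.007)&(z<.021); b=m&(z>.028)&(z<.045)
    print('block',b.sum(),P[b].mean(0).round(4),'layer',h.sum(),P[h].min(0).round(3),P[h].max(0).round(3))
    a=P[h|b][:,:2]; bl=P[b].mean(0)[:2]
    # fit template: IoU-like via least squares over edges
    from scipy.optimize import minimize
    # head = points >70mm from block
    g=a[np.linalg.norm(a-bl,axis=1)>.085]; r=cv2.minAreaRect((g*1000).astype(np.float32)); print('head rect',r)
    m=(np.hypot(x-sc[0],y-sc[1])<.25)
    bk=m&(z>.045)&(z<.058); r=cv2.minAreaRect((P[bk][:,:2]*1000).astype(np.float32)); print('books',bk.sum(),r,np.median(z[bk]))
    k=m&(z>.012)&(z<.058); r=cv2.minAreaRect((P[k][:,:2]*1000).astype(np.float32)); print('press',r)
    for lo,hi in((.085,.1),(.1,.118),(.118,.128),(.128,.142),(.142,.17)):
        q=m&(z>lo)&(z<hi); print(lo,q.sum(),P[q].mean(0).round(4) if q.any() else '',P[q].min(0).round(3) if q.any() else '',P[q].max(0).round(3)if q.any() else '')
E
```

```text
px (266, 332) [0.475 0.29  0.03 ]
px (266, 300) [0.553 0.298 0.018]
px (435, 288) [ 0.569 -0.105  0.122]
px (433, 310) [ 0.513 -0.101  0.16 ]
px (437, 268) [ 0.62  -0.109  0.107]
top table z -7.103437777367105e-05 0.0027345428977527063
block 96 [0.4724 0.2904 0.0358] layer 893 [0.422 0.179 0.007] [0.68  0.422 0.021]
head rect ((584.7894287109375, 311.3602294921875), (198.59109497070312, 250.15093994140625), 12.69178581237793)
books 2209 ((647.9957885742188, -87.95521545410156), (324.32806396484375, 247.17198181152344), 16.98093032836914) 0.051522322117116603
press ((643.1350708007812, -92.10159301757812), (327.2943115234375, 275.9999084472656), 12.09769058227539)
0.085 10 [ 0.5624 -0.1054  0.0939] [ 0.512 -0.132  0.088] [ 0.626 -0.085  0.1  ]
0.1 201 [ 0.5728 -0.1086  0.1078] [ 0.512 -0.131  0.1  ] [ 0.631 -0.085  0.115]
0.118 7 [ 0.5655 -0.1049  0.1241] [ 0.519 -0.112  0.122] [ 0.586 -0.092  0.126]
0.128 28 [ 0.5599 -0.1059  0.1326] [ 0.513 -0.116  0.128] [ 0.586 -0.091  0.142]
0.142 4 [ 0.5143 -0.0992  0.155 ] [ 0.513 -0.104  0.152] [ 0.517 -0.094  0.16 ]
scene table z -8.484770259
[... 168 characters left out ...]
131.90843200683594, 264.09161376953125), 26.58989906311035)
books 1756 ((651.98583984375, -94.0318603515625), (317.8193054199219, 235.79855346679688), 11.972221374511719) 0.05224746814575376
press ((595.677978515625, -94.07147216796875), (374.1085510253906, 317.5870666503906), 70.75332641601562)
0.085 20 [ 0.5975 -0.1075  0.0939] [ 0.587 -0.133  0.087] [ 0.629 -0.087  0.1  ]
0.1 162 [ 0.5801 -0.1086  0.1083] [ 0.521 -0.133  0.1  ] [ 0.633 -0.087  0.115]
0.118 16 [ 0.5604 -0.1045  0.1229] [ 0.524 -0.117  0.119] [ 0.587 -0.093  0.127]
0.128 29 [ 0.5579 -0.1048  0.1332] [ 0.525 -0.117  0.128] [ 0.59  -0.092  0.141]
0.142 14 [ 0.53   -0.1014  0.1481] [ 0.522 -0.11   0.142] [ 0.534 -0.092  0.153]
```

```bash
cat >> h.py <<'E'
from scipy.optimize import minimize
def fit(Pin,rects,hole,x0):
    # maximise points inside the outline minus those outside (soft edges); weight by local density via 3 mm grid
    g=np.unique(np.round(Pin/.002).astype(int),axis=0)*.002
    def sd(q,r): return np.minimum(np.minimum(q[:,0]-r[0],r[1]-q[:,0]),np.minimum(q[:,1]-r[2],r[3]-q[:,1]))
    def cost(p):
        c,s=np.cos(p[2]),np.sin(p[2]); q=(g-p[:2])@np.array([[c,-s],[s,c]])
        d=np.max([sd(q,r) for r in rects],0)
        for r in hole: d=np.minimum(d,-sd(q,r))
        return -np.tanh(d/.004).sum()
    best=None
    for dy in(-.2,-.1,0,.1,.2):
        r=minimize(cost,[x0[0],x0[1],x0[2]+dy],method='Nelder-Mead',options=dict(initial_simplex=np.array(x0)+[0,0,dy]+np.array([[0,0,0],[.02,0,0],[0,.02,0],[0,0,.15]]),maxiter=600))
        if best is None or r.fun<best.fun: best=r
    return best.x.round(4),round(-best.fun/len(g),3)
PL=[(-.045,.03,-.075,.075),(-.145,-.04,-.015,.015)]; NO=[(-.014,.05,-.014,.014)]
def tool(): 
    s=status.get_obs(); M=R.from_quat(s['eef_rot']); return s,np.array(s['eef_pos']),M
def go(t,yaw):
    "shift (tool axes as they stand) and turn about tool z to bring TCP to t with tool x at world yaw, pointing down"
    s,p,M=tool(); T=R.from_euler('z',yaw)*R.from_euler('x',np.pi)
    print('time',round(float(s['time_s']),2),'tcp',p.round(4),'yaw',np.arctan2(*M.as_matrix()[[1,0],0]).round(4),'F',np.round(s['wrist_force'],1),'w',round(float(s['width']),3))
    print(' shift',M.inv().apply(np.array(t)-p).round(4),'after-turn shift',T.inv().apply(np.array(t)-p).round(4),'rotvec',(M.inv()*T).as_rotvec().round(4))
E
python3 - <<'E'
from h import *
for n in('top','scene'):
    P=np.load(f'{n}0.npz')['P'].reshape(-1,3); x,y,z=P.T
    h=(np.hypot(x-.56,y-.298)<.14)&(z>.007)&(z<.045)&(y<.41)&(x<.66)
    print(n,'plate',fit(P[h][:,:2],PL,NO,[.59,.30,.09]))
    h=(np.hypot(x-.575,y+.105)<.16)&(z>.043)&(z<.06)
    print(n,'books',fit(P[h][:,:2],[(-.08,.08,-.118,-.018),(-.08,.08,.018,.118)],[],[.575,-.105,.15]))
c=cap('wrist'); print(c['mount'].round(3),c['f'],c['cx'],c['cy'])
go([.60,.30,.25],.09); go([.475,.29,.25],.09)
E
```

```text
top plate (array([0.5937, 0.2987, 0.0762]), np.float64(0.667))
top books (array([ 0.577 , -0.1094,  0.2047]), np.float64(0.915))
scene plate (array([0.5968, 0.2984, 0.0699]), np.float64(0.655))
scene books (array([ 0.5786, -0.1097,  0.206 ]), np.float64(0.894))
[[ 0.     0.953  0.304  0.076]
 [ 1.    -0.    -0.     0.   ]
 [-0.     0.304 -0.953 -0.143]
 [ 0.     0.     0.     1.   ]] 297.3186396354542 245.3356553599381 192.6598935680984
time 0.15 tcp [ 0.2293 -0.6077  0.2305] yaw 0.3609 F [-0.3  0.2  0.5] w 1.0
 shift [ 0.6673 -0.7184 -0.0185] after-turn shift [ 0.4508 -0.8707 -0.0195] rotvec [-0.0014  0.0003  0.2709]
time 0.15 tcp [ 0.2293 -0.6077  0.2305] yaw 0.3609 F [-0.3  0.2  0.5] w 1.0
 shift [ 0.5468 -0.7532 -0.0184] after-turn shift [ 0.3254 -0.872  -0.0195] rotvec [-0.0014  0.0003  0.2709]
```

```bash
python3 -m jog '[[[0.04,-0.03,-0.02,0,0,0.145,1],[0.04,-0.03,-0.02,0,0,0.145,1],[0.04,-0.045,0,0,0,0,1],[0.04,-0.045,0,0,0,0,1],[0.04,-0.045,0,0,0,0,1],[0.02,-0.055,0,0,0,0,1],[0.01,-0.06,0,0,0,0,1],[0.01,-0.06,0,0,0,0,1],[0.01,-0.06,0,0,0,0,1],[0.01,-0.06,0,0,0,0,1]]]'; python3 - <<'E'
from h import *
go([.473,.29,.2],.073)
E
```

```text
time_s: 1.4
eef_pos: [0.4378, -0.0845, 0.2713]
eef_rot: [0.999, 0.035, 0.0, 0.0]
wrist_force: [1.1, 0.3, 0.4]
width: 0.998
time 1.4 tcp [ 0.4378 -0.0845  0.2713] yaw 0.0707 F [1.1 0.3 0.4] w 0.998
 shift [ 0.0615 -0.3711  0.0712] after-turn shift [ 0.0624 -0.3709  0.0713] rotvec [ 0.0004 -0.0004 -0.0023]
```

```bash
python3 -m jog '[[[0.01,-0.06,0,0,0,0,1],[0.01,-0.06,0,0,0,0,1],[0.01,-0.06,0.01,0,0,0,1],[0.01,-0.06,0.01,0,0,0,1],[0.01,-0.06,0.02,0,0,0,1],[0.01,-0.06,0.03,0,0,0,1],[0.002,-0.011,0.05,0,0,0,1],[0,0,0.05,0,0,0,1],[0,0,0,0,0,0,1]]]'; python3 - <<'E'
from h import *
go([.473,.29,.006],.073)
c=cap('wrist'); cv2.imwrite('pics/w1.png',c['image'])
E
```

```text
time_s: 2.52
eef_pos: [0.47, 0.2797, 0.1004]
eef_rot: [0.999, 0.036, -0.004, 0.002]
wrist_force: [-0.4, -0.6, 0.6]
width: 0.998
time 2.52 tcp [0.47   0.2797 0.1004] yaw 0.0716 F [-0.4 -0.6  0.6] w 0.998
 shift [ 0.0045 -0.0105  0.0943] after-turn shift [ 0.0037 -0.0101  0.0944] rotvec [ 0.0042  0.0086 -0.0014]
```

View pics/w1.png

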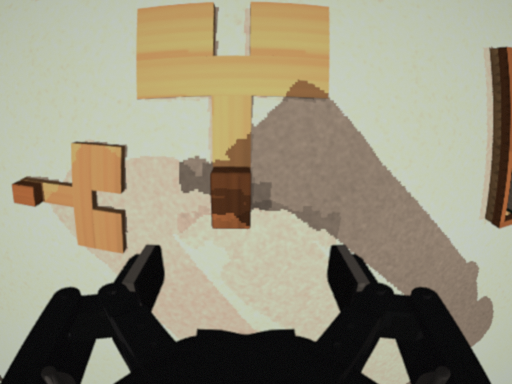

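The plate is straight ahead, with its block at (231,195), about 14 px left of the finger centre line. That matches the planned shift of −10 mm in y.

```bash
python3 -m jog '[[[0.004,-0.01,0.03,0,0,0,1],[0,0,0.04,0,0,0,1],[0,0,0.024,0,0,0,1],[0,0,0,0,0,0,-1],[0,0,0,0,0,0,-1],[0,0,0,0,0,0,-1],[0,0,0,0,0,0,-1],[0,0,0,0,0,0,-1]]]' 70; python3 - <<'E'
from h import *
go([.473,.29,.006],.073)
E
```

```text
time_s: 3.58
eef_pos: [0.478, 0.2929, 0.0123]
eef_rot: [0.999, 0.035, 0.002, -0.001]
wrist_force: [-0.2, -1.1, 8.1]
width: 0.339
time 3.58 tcp [0.478  0.2929 0.0123] yaw 0.0705 F [-0.2 -1.1  8.1] w 0.339
 shift [-0.0052  0.0026  0.0063] after-turn shift [-0.0052  0.0026  0.0063] rotvec [-0.0011 -0.0036 -0.0025]
```

```bash
python3 -m jog '[[[0,0,-0.03,0,0,0,-1],[0,0,-0.05,0,0,0,-1],[0,0.03,-0.05,0,0,0,-1],[0,0,0,0,0,0,-1],[0,0,0,0,0,0,-1]]]'; python3 - <<'E'
from h import *
go([.473,.29,.15],.073)
c=cap('wrist'); cv2.imwrite('pics/w2.png',cv2.resize(c['image'],(800,600),interpolation=cv2.INTER_CUBIC)); np.savez('w2.npz',d=c['depth'],im=c['image'])
E
```

```text
time_s: 4.2
eef_pos: [0.4777, 0.2618, 0.1396]
eef_rot: [0.999, 0.035, -0.001, 0.0]
wrist_force: [0.1, 0.5, -2.8]
width: 0.332
time 4.2 tcp [0.4777 0.2618 0.1396] yaw 0.0706 F [ 0.1  0.5 -2.8] w 0.332
 shift [-0.0027 -0.0284 -0.0104] after-turn shift [-0.0026 -0.0284 -0.0104] rotvec [ 0.0005  0.001  -0.0024]
```

View pics/w2.png

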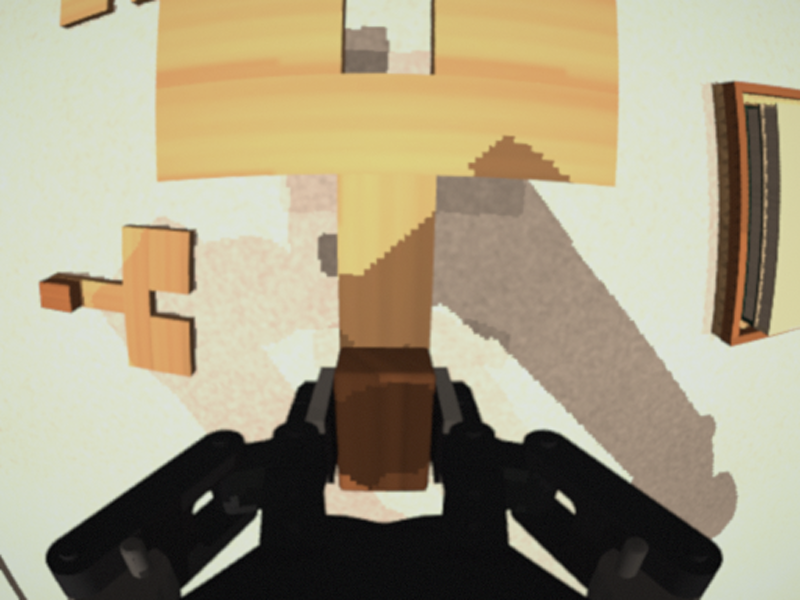

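The plate is held level by its block at (385,420). The notch bottom runs from (344,73) to (432,74), and the head's rear corners are at (158,182) and (615,186).

```bash
cat >> h.py <<'E'
def wpt(c,d,u,v):
    dx,dy=u-c['cx'],v-c['cy']; r=np.hypot(dx,dy)+1e-9; t=np.tan(r/c['f'])
    m=np.array(c['mount']); return m[:3,:3]@(d*np.array([t*dx/r,-t*dy/r,-1]))+m[:3,3]
E
python3 - <<'E'
from h import *
c=cap('wrist'); d=c['depth']
for n,(u,v),(a,b) in [('notchL',(344,73),(344,85)),('notchR',(432,74),(432,85)),('rearL',(158,182),(168,172)),('rearR',(615,186),(605,175)),('tailL',(341,220),(350,220)),('tailR',(435,220),(425,220)),('blockfrontL',(337,375),(345,385)),('tailmid',(385,250),(385,250)),('headmid',(385,120),(385,120))]:
    k=1.5625; D=np.median(d[int(b/k)-1:int(b/k)+2,int(a/k)-1:int(a/k)+2]); print(n,D.round(4),wpt(c,D,u/k,v/k).round(4))
E
```

```text
notchL 0.1281 [ 0.1031 -0.011  -0.    ]
notchR 0.1281 [ 1.029e-01  1.550e-02 -1.000e-04]
rearL 0.1353 [ 0.0723 -0.0723 -0.0023]
rearR 0.1357 [ 0.0712  0.0765 -0.0023]
tailL 0.14 [ 0.0577 -0.0121 -0.002 ]
tailR 0.1402 [ 0.0577  0.0167 -0.0018]
blockfrontL 0.1325 [ 0.016  -0.0125 -0.0231]
tailmid 0.1433 [ 0.0482  0.0014 -0.0016]
headmid 0.131 [ 0.0881  0.0013 -0.0017]
```

```bash
cat >> h.py <<'E'
STUD=np.array([.578,-.1095]); 
def tcp_for(back,z,yaw=.205):
    M=lambda a:np.array([[np.cos(a),-np.sin(a)],[np.sin(a),np.cos(a)]])
    return [*(STUD+M(.205)@[-back,0]-M(yaw)@[.117,-.002]),z]
E
python3 - <<'E'
from h import *
print(tcp_for(.1,.19)); go(tcp_for(.1,.19),.205)
E
```

```text
[np.float64(0.3651366320394578), np.float64(-0.1517159517302978), 0.19]
time 4.3 tcp [0.477  0.2622 0.1385] yaw 0.072 F [-1.5 -0.1 -2.2] w 0.339
 shift [-0.1415  0.4048 -0.0507] after-turn shift [-0.1937  0.3824 -0.0515] rotvec [ 0.0006  0.0032 -0.133 ]
```

```bash
python3 -m jog '[[[0,0,-0.025,0,0,-0.067,-1],[0,0,-0.025,0,0,-0.067,-1],[-0.024,0.048,0,0,0,0,-1],[-0.024,0.048,0,0,0,0,-1],[-0.024,0.048,0,0,0,0,-1],[-0.024,0.048,0,0,0,0,-1],[-0.024,0.048,0,0,0,0,-1],[-0.024,0.048,0,0,0,0,-1],[-0.024,0.048,0,0,0,0,-1],[-0.024,0.048,0,0,0,0,-1]]]'; python3 -m jog '[[[0,0,0,0,0,0,-1],[0,0,0,0,0,0,-1]]]'; python3 - <<'E'
from h import *
go(tcp_for(.1,.072),.205)
c=cap('top'); np.savez('top1.npz',P=cloud(c),im=c['image'])
cv2.imwrite('pics/t1.png',cv2.resize(c['image'][120:260,210:370],None,fx=5,fy=4.28,interpolation=cv2.INTER_CUBIC))
P=cloud(c).reshape(-1,3); x,y,z=P.T
h=(np.hypot(x-.46,y+.13)<.2)&(z>.17)&(z<.215)
print(fit(P[h][:,:2],PL,NO,[.48,-.13,.205]),np.median(z[h]))
h=(np.hypot(x-.585,y+.105)<.16)&(z>.043)&(z<.06)
E
```

```text
time_s: 5.55
eef_pos: [0.3675, -0.1536, 0.189]
eef_rot: [0.995, 0.103, -0.001, -0.0]
wrist_force: [1.7, -0.6, -1.7]
width: 0.337
time_s: 5.8
eef_pos: [0.3683, -0.1518, 0.1891]
eef_rot: [0.995, 0.103, -0.001, -0.001]
wrist_force: [-0.7, 1.4, -1.6]
width: 0.336
time 5.8 tcp [ 0.3683 -0.1518  0.1891] yaw 0.206 F [-0.7  1.4 -1.6] w 0.336
 shift [-0.0029 -0.0006  0.1171] after-turn shift [-0.0031 -0.0008  0.1171] rotvec [-0.0017  0.0017  0.001 ]
(array([ 0.4834, -0.1271,  0.2015]), np.float64(0.834)) 0.18932698245028134
```

View pics/t1.png

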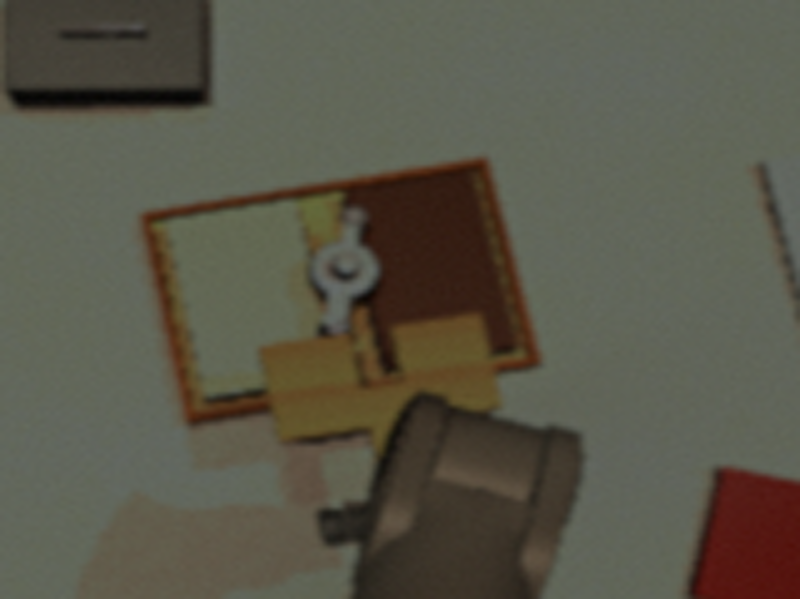

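The plate points at the press with its prongs at (310,370) and (440,340). The nut ring with the stud top is at (346,267), the counterweight at (355,215) and the crank grip at about (330,326).

```bash
python3 - <<'E'
from h import *
c=cap('top'); o=np.array(c['origin']); M=R.from_quat(c['orientation']).as_matrix()
for n,u,v,z in(('stud',346,267,.132),('ring',345,268,.108),('cw tip',355,208,.106),('arm end',333,322,.108),('grip',326,330,.15)):
    uu,vv=210+u/5-.4,120+v/4.28-.4
    r=M@np.array([(uu-c['cx'])/c['f'],-(vv-c['cy'])/c['f'],-1]); p=o+r*(z-o[2])/r[2]; print(n,p.round(4))
P=cloud(c).reshape(-1,3); x,y,z=P.T; r=np.hypot(x-.578,y+.1095)
q=(r<.026)&(r>.012)&(z>.095)&(z<.12); print('nut top z',np.median(z[q]),q.sum(),P[q].mean(0).round(4))
q=(r<.006)&(z>.12)&(z<.145); print('stud top',np.median(z[q]) if q.any() else 0)
E
```

```text
stud [ 0.5742 -0.1077  0.132 ]
ring [ 0.5784 -0.1082  0.108 ]
cw tip [ 0.6303 -0.1151  0.106 ]
arm end [ 0.5327 -0.1     0.108 ]
grip [ 0.5187 -0.0935  0.15  ]
nut top z 0.10753995331124044 113 [ 0.576  -0.1089  0.1073]
stud top 0.13132059661365414
```

```bash
python3 -m jog '[[[-0.008,0,0,0,0,0,-1],[0,0,0.04,0,0,0,-1],[0,0,0.04,0,0,0,-1],[0,0,0.03,0,0,0,-1],[0,0,0.008,0,0,0,-1],[0,0,0,0,0,0,-1],[0,0,0,0,0,0,-1]]]'; python3 - <<'E'
from h import *
go(tcp_for(0,.07),.205)
E
```

```text
time_s: 6.78
eef_pos: [0.362, -0.1549, 0.0733]
eef_rot: [0.995, 0.102, 0.001, 0.001]
wrist_force: [0.2, -0.6, -2.7]
width: 0.335
time 6.78 tcp [ 0.362  -0.1549  0.0733] yaw 0.205 F [ 0.2 -0.6 -2.7] w 0.335
 shift [ 0.1037 -0.0025  0.0036] after-turn shift [ 0.1037 -0.0025  0.0033] rotvec [ 0.0017 -0.0022  0.    ]
```

```bash
python3 -m jog '[[[0.02,0,0.002,0,0,0,-1],[0.02,-0.001,0,0,0,0,-1],[0.02,0,0,0,0,0,-1],[0,0,0,0,0,0,-1],[0,0,0,0,0,0,-1]]]'; python3 - <<'E'
from h import *
go(tcp_for(0,.07),.205)
for n in('top','scene'):
    c=cap(n); P=cloud(c).reshape(-1,3); x,y,z=P.T
    h=(np.hypot(x-.52,y+.12)<.16)&(z>.064)&(z<.082)&(x<.64)
    print(n,fit(P[h][:,:2],PL,NO,[.535,-.12,.205]),np.median(z[h]))
    cv2.imwrite(f'pics/{n}2.png',cv2.resize(c['image'][120:260,170:330],None,fx=5,fy=4.28,interpolation=cv2.INTER_CUBIC))
E
```

```text
time_s: 7.4
eef_pos: [0.4185, -0.1413, 0.0699]
eef_rot: [0.995, 0.102, -0.001, -0.0]
wrist_force: [-0.4, -0.5, -1.9]
width: 0.334
time 7.4 tcp [ 0.4185 -0.1413  0.0699] yaw 0.2049 F [-0.4 -0.5 -1.9] w 0.334
 shift [ 0.0457 -0.0007 -0.0002] after-turn shift [ 0.0457 -0.0007 -0.0001] rotvec [-0.0003  0.0016 -0.0001]
top (array([ 0.5348, -0.116 ,  0.2333]), np.float64(0.864)) 0.07033040531458101
scene (array([ 0.535 , -0.118 ,  0.2001]), np.float64(0.812)) 0.07063013318577416
```

View pics/scene2.png

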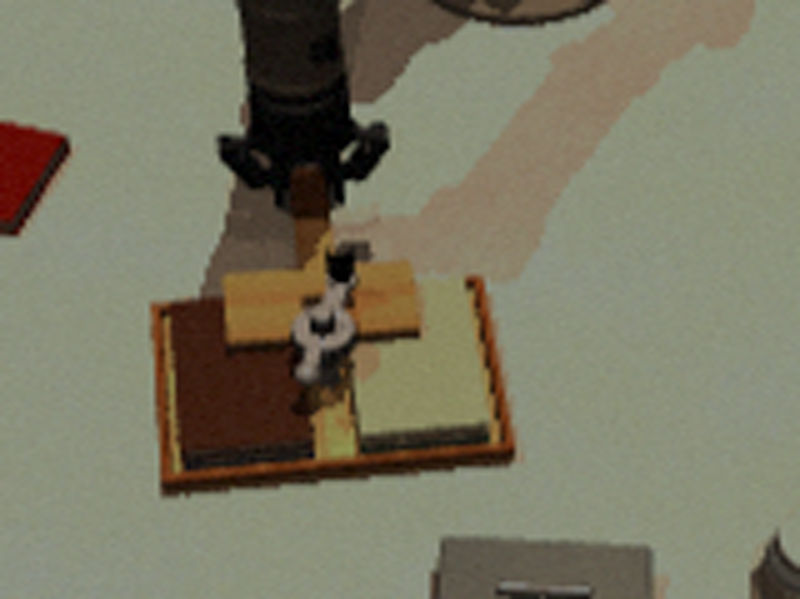

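The plate head spans (225–418, 310), with its mid at 321. The nut is at (322,328), so the notch is lined up with the stud. The crank grip at (340,265) stands clear of the gripper.

```bash
python3 -m jog '[[[0.015,0.001,0,0,0,0,-1],[0.015,0,0,0,0,0,-1],[0.015,0,0,0,0,0,-1],[0,0,0,0,0,0,-1],[0,0,0,0,0,0,-1]]]'; python3 - <<'E'
from h import *
go(tcp_for(0,.064),.205)
for n in('top','scene'):
    c=cap(n); P=cloud(c).reshape(-1,3); x,y,z=P.T
    h=(np.hypot(x-.56,y+.11)<.16)&(z>.064)&(z<.08)
    print(n,fit(P[h][:,:2],PL,NO,[.577,-.11,.205]),np.median(z[h]))
E
```

```text
time_s: 8.12
eef_pos: [0.4631, -0.1331, 0.0699]
eef_rot: [0.995, 0.102, -0.001, -0.0]
wrist_force: [0.2, 0.0, -1.3]
width: 0.339
time 8.12 tcp [ 0.4631 -0.1331  0.0699] yaw 0.205 F [ 0.2  0.  -1.3] w 0.339
 shift [ 0.0003 -0.0017  0.0059] after-turn shift [ 0.0003 -0.0017  0.0059] rotvec [-0.0003  0.0011 -0.    ]
top (array([ 0.5802, -0.1084,  0.2346]), np.float64(0.871)) 0.07013118354802494
scene (array([ 0.5801, -0.1111,  0.2124]), np.float64(0.802)) 0.0707666088069927
```

```bash
python3 -m jog '[[[-0.001,-0.0005,0.003,0,0,0,-1],[0,0,0.003,0,0,0,-1],[0,0,0.0005,0,0,0,-1],[0,0,0,0,0,0,-1]]]'; python3 - <<'E'
from h import *
go(tcp_for(0,.064),.205)
E
```

```text
time_s: 8.72
eef_pos: [0.4621, -0.1331, 0.0642]
eef_rot: [0.995, 0.102, -0.0, 0.0]
wrist_force: [-3.0, 1.1, 4.8]
width: 0.339
time 8.72 tcp [ 0.4621 -0.1331  0.0642] yaw 0.2045 F [-3.   1.1  4.8] w 0.339
 shift [ 0.0012 -0.0015  0.0002] after-turn shift [ 0.0012 -0.0015  0.0002] rotvec [ 0.0003  0.0007 -0.0005]
```

```bash
python3 -m jog '[[[0,0,0,0,0,0,0],[0,0,0,0,0,0,0.5],[0,0,0,0,0,0,0.5],[-0.01,0,-0.03,0,0,0,0.5],[-0.01,0,-0.05,0,0,0,0.5],[0,0,-0.06,0,0,0,0.5],[0,0,-0.04,0,0,0,0.5],[0,0,0,0,0,0,0.5],[0,0,0,0,0,0,0.5]]]'; python3 - <<'E'
from h import *
go([.52,-.1,.2],.205)
c=cap('wrist'); cv2.imwrite('pics/w3.png',cv2.resize(c['image'],(800,600),interpolation=cv2.INTER_CUBIC)); np.savez('w3.npz',d=c['depth'])
E
```

```text
time_s: 9.85
eef_pos: [0.4423, -0.1369, 0.2428]
eef_rot: [0.995, 0.102, -0.001, -0.0]
wrist_force: [-0.1, 0.1, -0.6]
width: 0.75
time 9.85 tcp [ 0.4423 -0.1369  0.2428] yaw 0.2048 F [-0.1  0.1 -0.6] w 0.75
 shift [ 0.0837 -0.0203  0.0427] after-turn shift [ 0.0836 -0.0203  0.0428] rotvec [-0.0004  0.0013 -0.0002]
```

View pics/w3.png

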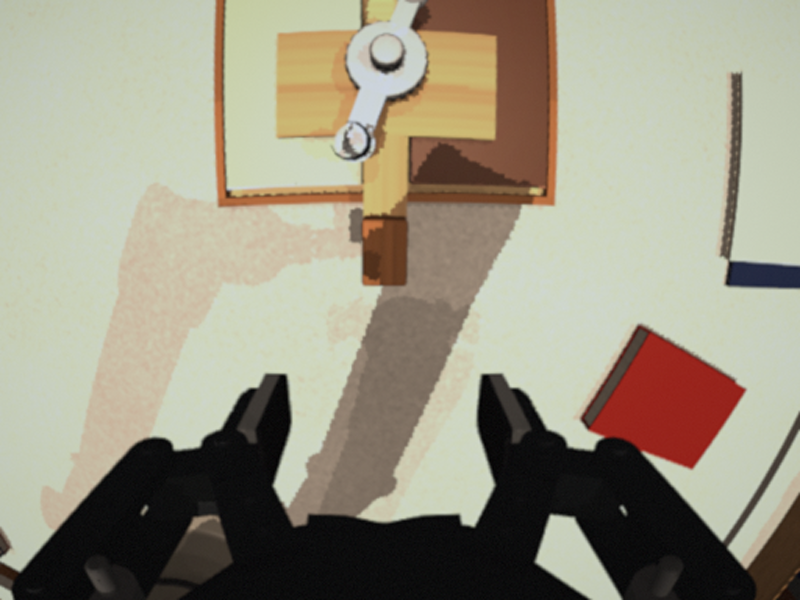

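The plate lies flat on the books with its head over both piles. The nut ring and stud at (387,55) sit at the notch, and the crank grip's top is at (354,138).

```bash
python3 - <<'E'
from h import *
c=cap('wrist'); s,p,M=tool(); k=1.5625; mm=np.array(c['mount'])
def plane(u,v,z):
    a=wpt(c,.1,u/k,v/k); o=mm[:3,3]; A=p+M.apply(a); O=p+M.apply(o); return O+(A-O)*(z-O[2])/(A[2]-O[2])
st=plane(387,50,.132); ring=plane(386,60,.1075); g=plane(354,137,.153); 
print(st.round(4),ring.round(4),g.round(4))
d=c['depth']
for u,v in((354,137),(387,50),(365,55),(300,60),(480,110),(385,165),(300,120)):
    D=d[int(v/k),int(u/k)]; print((u,v),(p+M.apply(wpt(c,D,u/k,v/k))).round(4))
for S in(st[:2],np.array([.5775,-.109])):
    e=g[:2]-S; print('r',np.hypot(*e),'tool angle',.205-np.arctan2(e[1],e[0]))
go([*g[:2],.12],.205)
E
```

```text
[ 0.5753 -0.1115  0.132 ] [ 0.5747 -0.1112  0.1075] [ 0.5239 -0.1055  0.153 ]
(354, 137) [ 0.5252 -0.1025  0.1094]
(387, 50) [ 0.5752 -0.1115  0.1326]
(365, 55) [ 0.5753 -0.0985  0.1078]
(300, 60) [ 0.5729 -0.0525  0.0675]
(480, 110) [ 0.5636 -0.1787  0.067 ]
(385, 165) [ 0.5117 -0.1238  0.065 ]
(300, 120) [ 0.5315 -0.0608  0.0657]
r 0.051756590127833436 tool angle -2.821781383111176
r 0.0537004917341365 tool angle -2.8720185870741095
time 9.95 tcp [ 0.4418 -0.1367  0.242 ] yaw 0.205 F [0.5 0.5 0.5] w 0.751
 shift [ 0.087  -0.0136  0.1218] after-turn shift [ 0.0867 -0.0138  0.122 ] rotvec [-0.0015  0.0028 -0.    ]
```

```bash
python3 - <<'E'
from h import *
c=cap('wrist'); s,p,M=tool()
for v in range(76,104,3): print(v,[int(1000*(p+M.apply(wpt(c,c['depth'][v,u],u,v)))[2]) for u in range(208,246,2)])
cv2.imwrite('pics/w3c.png',cv2.resize(c['image'][10:120,180:310],None,fx=6,fy=5.4,interpolation=cv2.INTER_CUBIC))
E
```

```text
76 [65, 65, 65, 66, 66, 67, 66, 66, 108, 108, 110, 108, 108, 109, 109, 109, 108, 66, 66]
79 [66, 66, 65, 68, 66, 66, 65, 109, 108, 109, 107, 155, 143, 108, 108, 107, 107, 66, 65]
82 [66, 65, 67, 64, 66, 107, 108, 109, 108, 108, 108, 108, 109, 143, 107, 110, 65, 66, 65]
85 [66, 66, 66, 65, 109, 107, 107, 108, 108, 109, 107, 107, 109, 154, 140, 108, 66, 66, 65]
88 [52, 48, 52, 108, 108, 109, 109, 107, 109, 108, 108, 109, 108, 109, 144, 108, 66, 65, 65]
91 [52, 52, 52, 109, 109, 108, 108, 108, 108, 108, 107, 108, 108, 153, 144, 109, 66, 66, 66]
94 [52, 52, 52, 51, 108, 108, 110, 108, 108, 108, 108, 108, 109, 149, 137, 108, 65, 66, 67]
97 [52, 53, 51, 51, 109, 108, 108, 108, 109, 107, 107, 108, 148, 139, 108, 108, 64, 66, 67]
100 [53, 51, 51, 51, 51, 141, 152, 146, 148, 148, 142, 107, 107, 109, 66, 66, 66, 65, 66]
103 [51, 52, 52, 53, 51, 52, 52, 52, 53, 108, 52, 51, 17, 65, 384, 65, 66, 66, 66]
```

View pics/w3c.png

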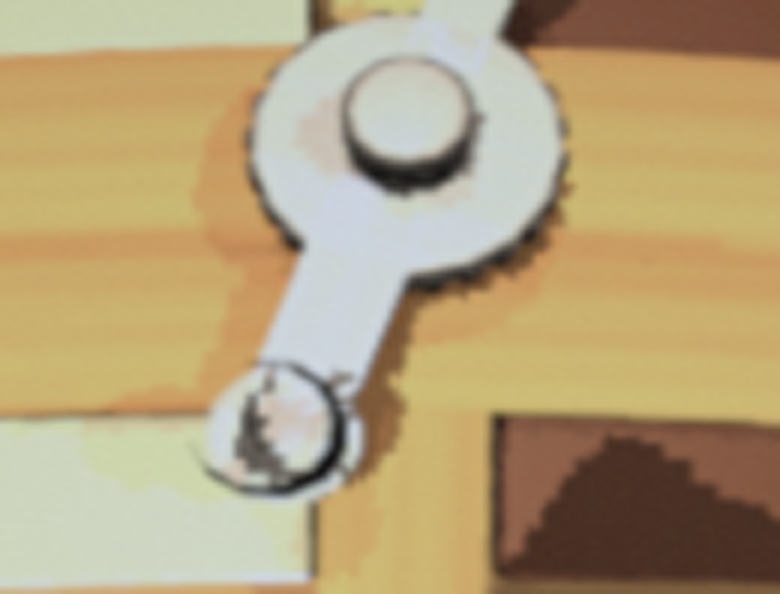

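The crop shows the crank arm's end with a hollow-looking grip centred near (287,427), and the nut ring centred near (408,150). I'll go above the grip, then grasp it.

```bash
python3 -m jog '[[[0.04,-0.008,0,0,0,0,0.5],[0.047,-0.008,0,0,0,0,0.5],[0,0,0.04,0,0,0,0.5],[0,0,0.045,0,0,0,0.5],[0,0,0.037,0,0,0,0.5],[0,0,0,0,0,0,-1],[0,0,0,0,0,0,-1],[0,0,0,0,0,0,-1],[0,0,0,0,0,0,-1],[0,0,0,0,0,0,-1]]]' 50; python3 - <<'E'
from h import *
go([.5235,-.103,.12],.205)
c=cap('wrist'); cv2.imwrite('pics/w4.png',c['image'])
E
```

```text
time_s: 11.25
eef_pos: [0.5257, -0.1035, 0.1228]
eef_rot: [0.995, 0.102, 0.001, 0.0]
wrist_force: [0.3, 1.4, 4.2]
width: 0.224
time 11.25 tcp [ 0.5257 -0.1035  0.1228] yaw 0.2049 F [0.3 1.4 4.2] w 0.224
 shift [-0.0021 -0.001   0.0028] after-turn shift [-0.0021 -0.0009  0.0028] rotvec [ 0.0009 -0.0022 -0.0001]
```

View pics/w4.png

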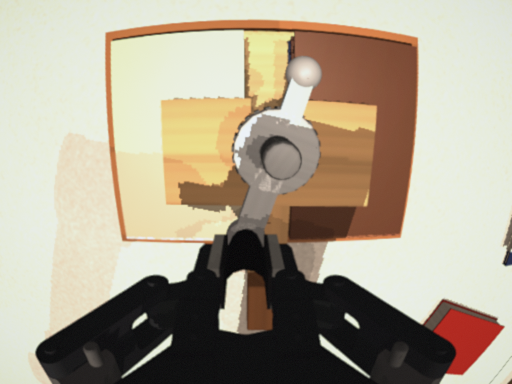

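The grip is held between the pads near (245,250). The nut is at (277,150) with the stud top at (281,158). Next I'll work out the circle.

```bash
python3 - <<'E'
from h import *
c=cap('wrist'); s,p,M=tool(); mm=np.array(c['mount'])
def plane(u,v,z):
    a=wpt(c,.1,u,v); o=mm[:3,3]; A=p+M.apply(a); O=p+M.apply(o); return O+(A-O)*(z-O[2])/(A[2]-O[2])
for n,u,v,z in(('ring',277,151,.1075),('stud',281,158,.132),('cw',303,72,.1075)):
    q=plane(u,v,z); print(n,q.round(4),'tool',M.inv().apply(q-p).round(4))
def rows(phi0,n,step,r=.055):
    for i in range(n):
        a=phi0+i*step; d=r*(np.array([np.cos(a+step),np.sin(a+step)])-[np.cos(a),np.sin(a)]); print(i,d.round(4))
e=p[:2]-np.array([.5765,-.1098]); print(np.hypot(*e),.205-np.arctan2(e[1],e[0]))
rows(-2.82,20,np.pi/10)
E
```

```text
ring [ 0.578  -0.1108  0.1075] tool [0.0497 0.0178 0.0153]
stud [ 0.5787 -0.1099  0.132 ] tool [ 0.0506  0.0171 -0.0092]
cw [ 0.6229 -0.1151  0.1075] tool [0.0928 0.0311 0.0154]
0.0512184678570599 -2.813669146926144
0 [ 0.0079 -0.0153]
1 [ 0.0123 -0.0121]
2 [ 0.0154 -0.0077]
3 [ 0.017  -0.0026]
4 [0.017  0.0028]
5 [0.0153 0.0079]
6 [0.0121 0.0123]
7 [0.0077 0.0154]
8 [0.0026 0.017 ]
9 [-0.0028  0.017 ]
10 [-0.0079  0.0153]
11 [-0.0123  0.0121]
12 [-0.0154  0.0077]
13 [-0.017   0.0026]
14 [-0.017  -0.0028]
15 [-0.0153 -0.0079]
16 [-0.0121 -0.0123]
17 [-0.0077 -0.0154]
18 [-0.0026 -0.017 ]
19 [ 0.0028 -0.017 ]
```

```bash
python3 -m jog '[[[0.008,-0.0153,0.0005,0,0,0,-1],[0.0123,-0.0121,0.0005,0,0,0,-1],[0.0154,-0.0077,0.0005,0,0,0,-1],[0.017,-0.0026,0.0005,0,0,0,-1],[0.017,0.0028,0.0005,0,0,0,-1]]]'; python3 - <<'E'
from h import *
s,p,M=tool();go(p,.205); e=p[:2]-np.array([.5775,-.1098]); print(np.hypot(*e),.205-np.arctan2(e[1],e[0]))
E
```

```text
time_s: 11.98
eef_pos: [0.587, -0.0545, 0.1202]
eef_rot: [0.995, 0.103, 0.001, 0.0]
wrist_force: [-0.8, -0.3, 5.7]
width: 0.221
time 11.97 tcp [ 0.587  -0.0545  0.1202] yaw 0.2061 F [-0.8 -0.3  5.7] w 0.221
 shift [0. 0. 0.] after-turn shift [0. 0. 0.] rotvec [ 0.0007 -0.0011  0.0011]
0.05607990856984544 -1.1962694102798856
```

```bash
python3 -m jog '[[[0.0153,0.0079,0.0004,0,0,0,-1],[0.0121,0.0123,0.0004,0,0,0,-1],[0.0077,0.0154,0.0004,0,0,0,-1],[0.0026,0.017,0.0005,0,0,0,-1],[-0.0028,0.017,0.0005,0,0,0,-1],[-0.0079,0.0153,0.0005,0,0,0,-1],[-0.0123,0.0121,0.0005,0,0,0,-1],[-0.0154,0.0077,0.0005,0,0,0,-1],[-0.017,0.0026,0.0005,0,0,0,-1],[-0.017,-0.0028,0.0005,0,0,0,-1]]]'; python3 - <<'E'
from h import *
s,p,M=tool();go(p,.205); e=p[:2]-np.array([.5775,-.1098]); print(np.hypot(*e),.205-np.arctan2(e[1],e[0]))
E
```

```text
time_s: 13.22
eef_pos: [0.5739, -0.1647, 0.1151]
eef_rot: [0.995, 0.102, 0.001, -0.0]
wrist_force: [2.4, 5.3, 4.1]
width: 0.218
time 13.22 tcp [ 0.5739 -0.1647  0.1151] yaw 0.2037 F [2.4 5.3 4.1] w 0.218
 shift [0. 0. 0.] after-turn shift [0. 0. 0.] rotvec [-0.0004 -0.003  -0.0013]
0.05501221177203121 1.842181507610982
```

```bash
python3 -m jog '[[[-0.0153,-0.0085,0.0005,0,0,0,-1],[-0.0121,-0.0128,0.0005,0,0,0,-1],[-0.0077,-0.0154,0.0005,0,0,0,-1],[-0.0026,-0.017,0.0005,0,0,0,-1],[0.0028,-0.017,0.0005,0,0,0,-1],[0.0079,-0.0153,0.0005,0,0,0,-1],[0.0123,-0.0121,0.0005,0,0,0,-1],[0.0154,-0.0077,0.0005,0,0,0,-1],[0.017,-0.0026,0.0005,0,0,0,-1],[0.017,0.0028,0.0005,0,0,0,-1]]]'; python3 - <<'E'
from h import *
s,p,M=tool();go(p,.205); e=p[:2]-np.array([.578,-.1096]); print(np.hypot(*e),.205-np.arctan2(e[1],e[0]),s['moment'].round(2))
E
```

```text
time_s: 14.48
eef_pos: [0.5856, -0.0541, 0.1098]
eef_rot: [0.995, 0.103, -0.001, 0.001]
wrist_force: [-1.8, -3.0, 8.4]
width: 0.224
time 14.47 tcp [ 0.5856 -0.0541  0.1098] yaw 0.2059 F [-1.8 -3.   8.4] w 0.224
 shift [0. 0. 0.] after-turn shift [0. 0. 0.] rotvec [0.0016 0.0029 0.0009]
0.05601396988475926 -1.2295652579633305 [-1.06  0.31  0.03]
```

```bash
python3 -m jog '[[[0.0153,0.0079,0.0004,0,0,0,-1],[0.0121,0.0123,0.0004,0,0,0,-1],[0.0077,0.0154,0.0004,0,0,0,-1],[0.0026,0.017,0.0005,0,0,0,-1],[-0.0028,0.017,0.0005,0,0,0,-1],[-0.0079,0.0153,0.0005,0,0,0,-1],[-0.0123,0.0121,0.0005,0,0,0,-1],[-0.0154,0.0077,0.0005,0,0,0,-1],[-0.017,0.0022,0.0005,0,0,0,-1]]]'; cat > f.py <<'E'
from h import *
s,p,M=tool(); e=p[:2]-np.array([.578,-.1096]); a=np.arctan2(e[1],e[0]); t=np.array([np.sin(a),-np.cos(a)]); F=s['wrist_force']
print('t',round(float(s['time_s']),2),'z',p[2].round(4),'r',np.hypot(*e).round(4),'ang',(.205-a).round(3),'Fdrag',round(-F[:2]@t,1),'Frad',round(F[:2]@e/np.hypot(*e),1),'Fz',round(F[2],1))
E
python3 f.py
```

```text
time_s: 15.6
eef_pos: [0.5911, -0.1637, 0.1058]
eef_rot: [0.995, 0.102, 0.001, 0.001]
wrist_force: [1.9, -2.1, 6.3]
width: 0.227
t 15.6 z 0.1058 r 0.0557 ang 1.538 Fdrag 1.4 Frad 2.5 Fz 6.3
```

```bash
python3 -m jog '[[[-0.017,-0.0028,0.0005,0,0,0,-1],[-0.0153,-0.0082,0.0005,0,0,0,-1],[-0.0121,-0.0126,0.0005,0,0,0,-1]]]' >/dev/null; python3 f.py
python3 -m jog '[[[-0.0077,-0.0154,0.0005,0,0,0,-1]]]' >/dev/null; python3 f.py
python3 -m jog '[[[-0.0026,-0.017,0.0005,0,0,0,-1]]]'>/dev/null; python3 f.py
python3 -m jog '[[[0.0028,-0.017,0.0005,0,0,0,-1]]]'>/dev/null; python3 f.py
```

```text
t 15.97 z 0.104 r 0.0537 ang 2.527 Fdrag 1.2 Frad -0.8 Fz 5.8
t 16.1 z 0.1034 r 0.0533 ang 2.859 Fdrag 1.2 Frad -2.6 Fz 4.7
t 16.23 z 0.103 r 0.0531 ang 3.187 Fdrag 2.3 Frad -6.3 Fz 2.6
t 16.35 z 0.1025 r 0.0531 ang -2.77 Fdrag 1.7 Frad -6.3 Fz 1.8
```

```bash
python3 -m jog '[[[0.0079,-0.0153,0.0005,0,0,0,-1]]]' >/dev/null; python3 f.py
python3 -m jog '[[[0.0123,-0.0121,0.0005,0,0,0,-1]]]' >/dev/null; python3 f.py
python3 -m jog '[[[0.0154,-0.0077,0.0005,0,0,0,-1]]]'>/dev/null; python3 f.py
```

```text
t 16.48 z 0.1024 r 0.0533 ang -2.468 Fdrag 4.2 Frad -6.4 Fz 6.8
t 16.6 z 0.1023 r 0.0536 ang -2.181 Fdrag 6.6 Frad -6.8 Fz 11.3
t 16.73 z 0.1017 r 0.0542 ang -1.879 Fdrag 6.7 Frad -6.4 Fz 14.8
```

```bash
python3 -m jog '[[[0.017,-0.0026,0.0001,0,0,0,-1]]]'>/dev/null; python3 f.py
python3 -m jog '[[[0.017,0.0028,0.0002,0,0,0,-1],[0.0153,0.0079,0.0003,0,0,0,-1]]]' >/dev/null; python3 f.py
python3 -m jog '[[[0.0121,0.0123,0.0004,0,0,0,-1],[0.0077,0.0154,0.0004,0,0,0,-1]]]' >/dev/null; python3 f.py
```

```text
t 16.85 z 0.1014 r 0.0548 ang -1.577 Fdrag 7.6 Frad -5.5 Fz 15.2
t 17.1 z 0.1003 r 0.0565 ang -0.99 Fdrag 8.0 Frad -6.1 Fz 15.8
t 17.35 z 0.0994 r 0.0577 ang -0.435 Fdrag 10.1 Frad -1.5 Fz 13.3
```

```bash
python3 -m jog '[[[0.0026,0.017,0.0004,0,0,0,-1],[-0.0028,0.017,0.0004,0,0,0,-1],[-0.0079,0.0153,0.0004,0,0,0,-1]]]'>/dev/null; python3 f.py
python3 -m jog '[[[0,0,0,0,0,0,-1]]]'>/dev/null; python3 f.py
python3 - <<'E'
from h import *
c=cap('wrist'); s,p,M=tool(); d=c['depth']
z=np.zeros((384,512)); 
for v in range(0,384,3):
    for u in range(0,512,3):
        q=p+M.apply(wpt(c,d[v,u],u,v)); z[v,u]=q[2]
h,e=np.histogram(z[(z>.04)&(z<.12)],np.arange(.04,.12,.002)); print([(round(float(b),3),int(a)) for a,b in zip(h,e) if a>8])
for lo,hi in((.04,.056),(.056,.072)): print(np.median(z[(z>lo)&(z<hi)]))
cv2.imwrite('pics/w5.png',c['image'])
E
```

```text
t 17.73 z 0.0992 r 0.0574 ang 0.41 Fdrag 11.6 Frad 8.6 Fz 1.3
t 17.85 z 0.099 r 0.0574 ang 0.482 Fdrag 7.5 Frad 5.9 Fz 3.3
[(0.046, 521), (0.048, 1725), (0.05, 38), (0.052, 29), (0.054, 24), (0.056, 28), (0.058, 69), (0.06, 309), (0.062, 459), (0.078, 9), (0.08, 13), (0.082, 45), (0.084, 79), (0.104, 12), (0.106, 22), (0.108, 17), (0.11, 16), (0.112, 20), (0.114, 14), (0.116, 25)]
0.048497102650911755
0.06209412252541633
```

View pics/w5.png

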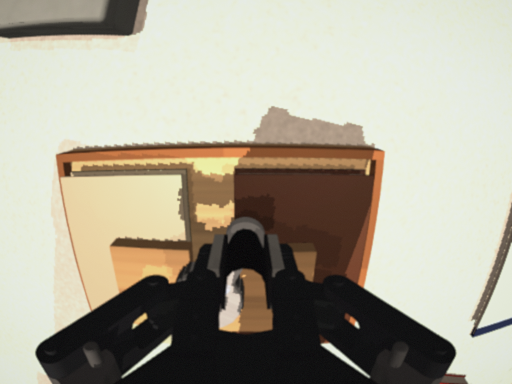

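The plate's top is now at about 62 mm (66 before), so the books have sunk about 4 mm. By angle we are 0.48 turn past the bite. I'll turn a little more, then let go.

```bash
python3 -m jog '[[[-0.005,0.0085,0.0003,0,0,0,-1],[0,0,0,0,0,0,-1]]]'>/dev/null; python3 f.py
python3 -m jog '[[[0,0,0,0,0,0,-0.2],[0,0,0,0,0,0,0.2],[0,0,0,0,0,0,0.2],[0,0,-0.03,0,0,0,0.2],[0,0,-0.05,0,0,0,0.2],[0,0,-0.06,0,0,0,0.2],[-0.05,0,-0.04,0,0,0,0.2],[-0.06,0,0,0,0,0,0.2],[-0.06,0,0,0,0,0,0.2],[0,0,0,0,0,0,0.2]]]'; python3 - <<'E'
from h import *
c=cap('wrist'); s,p,M=tool(); d=c['depth']
z=np.array([[ (p+M.apply(wpt(c,d[v,u],u,v)))[2] for u in range(0,512,3)] for v in range(0,384,3)])
for lo,hi in((-.006,.006),(.043,.055),(.056,.07),(.078,.09)): q=z[(z>lo)&(z<hi)]; print(np.median(q),q.size)
cv2.imwrite('pics/w6.png',cv2.resize(c['image'],(800,600),interpolation=cv2.INTER_CUBIC))
for n in('top','scene'):
    P=cloud(cap(n)).reshape(-1,3); x,y,z=P.T; r=np.hypot(x-.578,y+.1096)
    for lo,hi in((.043,.054),(.056,.072),(.078,.092)): q=(r<.12)&(z>lo)&(z<hi); print(n,np.median(z[q]).round(4),q.sum())
    h=(r<.16)&(z>.057)&(z<.07); print(n,fit(P[h][:,:2],PL,NO,[.577,-.11,.205]))
E
```

```text
t 18.15 z 0.0987 r 0.0574 ang 0.629 Fdrag 9.1 Frad 5.7 Fz 3.8
time_s: 19.4
eef_pos: [0.4556, -0.1765, 0.2762]
eef_rot: [0.995, 0.099, -0.002, 0.001]
wrist_force: [0.0, 0.1, -0.1]
width: 0.602
0.0008677270055676423 12423
0.049299756082327395 1417
0.06333161574948903 807
0.08483353176351412 348
top 0.0477 1014
top 0.0614 673
top 0.0829 201
top (array([ 0.5761, -0.1082,  0.1807]), np.float64(0.858))
scene 0.0481 1041
scene 0.062 544
scene 0.084 169
scene (array([ 0.5782, -0.1104,  0.183 ]), np.float64(0.799))
```

View pics/w6.png

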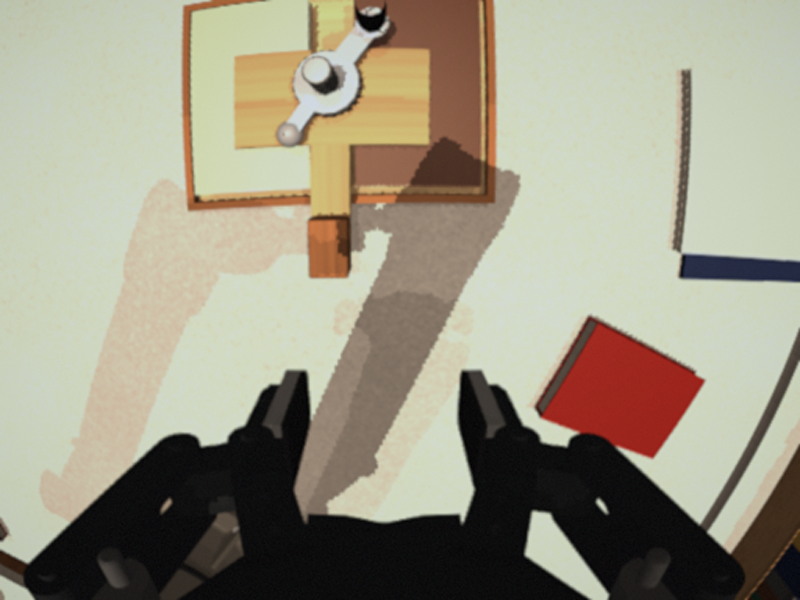

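The crank is free, the plate is flat and straddling the stud at (325,75), the books are not bottomed and the arm is clear.

```bash
python3 -c "
from rig import bot
print(bot.finish_job())"
```

```text
the job is handed in; nothing more can be done
None
```

I put the forked plate flat on both book piles with its notch around the stud. I then cranked the nut down until it bit and gave it about half a turn more. I released the crank, backed the arm clear and handed the job in at about 19.5 s.

- **Plate position:** the last camera fits put the plate within about 2 mm of the stud, except that they read its yaw as 0.18, against 0.205 for the press.
- **Bite and half turn:** the bite came at about 2.04 turns, when the drag at the crank grip rose from 2 N to 6 N. I turned about 0.5 turn past that, counted by the crank angle.
- **Disagreement:** the cameras show the plate's top at 61.5 to 63 mm, down from 66 mm. That means the books sank 3 to 4.5 mm, or 0.3 to 0.45 turn, slightly less than the crank angle says. It is well short of the 10 mm limit.
- **Forces and bystanders:** the highest wrist force I read was about 18 N. I did not run a separate check on the jar, tin and book, but the arm's path stayed clear of them.

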